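Dial open the garage lock box and draw out its drawer

ROBOT

A 7-joint arm with a two-finger parallel gripper is mounted at the origin on the work surface. World frame = base frame: x ahead of the robot, y to its left, z up, the work surface at z = 0. Lengths are in m, angles in degrees, forces in N, time in s.
With the tool pointing down it reaches from about 0.425 to 0.875 m from the base axis. Payload 4.7 kg.
Tool frame: the origin (TCP) lies at the very end of the fingers, on their centre line; the grasp point (between the pads) lies 19 mm behind it; z points along the fingers, y is the direction in which the jaws open and shut (so a half turn about z gives the same grasp; the last joint's range is limited). The gripper opens to 87 mm and grips with 3 to 60 N. Pads are 19 mm wide; open, the fingers measure 117 mm over their backs; the gripper's body (75 mm by 190 mm) begins 51 mm behind the grasp point.
Start: joints at [77.47, 18.392, -4.016, 83.108, 1.295, 78.541, -3.26], TCP at [0.15, -0.632, 0.223] pointing down, gripper open.
Joint ranges: [-163.93, 163.93], [-17.29, 119.83], [-79.2, 71.16], [3.27, 140.29], [-89.18, 269.18], [5.43, 117.66], [-154.24, 154.24]. Speed limits (degrees/s): [147.25, 147.25, 180, 180, 180, 180, 180].

INTERFACE

Orientations are given as [roll, pitch, yaw] about the fixed x, y, z axes, in that order (R = Rz(yaw) Ry(pitch) Rx(roll)).
In Python, from cell import sensors, imaging, ticket gives the robot as it stands.
- The arm moves only by the tool carry_out, never from a script. Its argument "plan" is a list of rows, each an object of numbers: "fingers": the closure, from -1 (fully open) to 1 (shut); "dx", "dy", "dz": the shift along the tool's x, y, z normalised to -1 to 1, where 1 is 0.03 m; "rx", "ry", "rz": the turn, a rotation vector about the tool's x, y, z normalised to -1 to 1, where 1 is 10 degrees. A call has 1 to 12 rows; each row shifts and turns the commanded pose from where the row before left it, along the tool's axes as they then stand; what a row does not reach is not made up. A row lasts 1/8 s, in which the tool goes at most 62.5 mm and 10.7 degrees, less where a joint would pass 70% of its speed; a pose out of reach is approached as far as the arm can. A call with a number of a shift or a turn outside -1 to 1 is refused whole. A call with a gripper value outside its range is refused whole. The fingers move at their own pace and stop on an object; "force" is the grip in N (left out, the last holds). Time passes only in rows, so rows that do not move let the fingers close. It gives the time, the measured TCP pose, the force and the opening at its end, in the units of the state.
- sensors.get_obs(): the state, without advancing time (a new reading comes with each control period).
- imaging.read_camera(name): name is "scene" or "top"; returns a dict with "color" (384x512x3 uint8, red, green, blue), "mtx" (3x3 intrinsics, pixels), "extrinsics" (4x4, takes a point from world to camera coordinates). Camera axes: x right, y down, z forward; pixel columns grow to the right and rows downward; lengths in m; the calibration is good to about 2 mm. A picture is of the moment at which its call begins. There is no depth.
- ticket.sign_off(): hands the job in, once; it reports no verdict.
The state is a dict: "time_s": time; "qpos": joint angles; "joint_velocities": joint speeds; "effort": joint torques, N m; "tool_pos": TCP position; "tool_rot": TCP orientation; "force": force on the tool from outside, world axes, zero at the start; "wrist_torque": the same for the moment, N m; "grip_width": finger opening in m.
Only numpy, scipy, OpenCV 4.12 (cv2) and the standard library are available. Lean on these libraries where they do the work, as an engineer would, in place of code of your own. Each camera call takes 0.05 s, during which the arm holds its last target.

TASK

Open the steel lock box on the bench by its combination: turn the dial right (clockwise) so that its vane points at mark 4, then left (anticlockwise) past the long zero mark to mark 7, then right again past zero to mark 2, pausing about half a second on each mark and never running past 4 or 7 by as much as half a division. Leave the dial on 2, pull the drawer fully open and leave it open. Do not shift the tape measure on the box, nor the picture frame, flower pot and jar beside the drawer.

Things in the scene. Friction and masses are not known exactly. Their poses are not given: they have to be found in the camera images.
- lockbox: Grey steel lock box, 320 deep x 250 wide x 130 mm high, fixed to the bench. Origin: centre of its underside. Its own -x side is the front, with the drawer; +x the back; z up. The dial's axis is 20 mm from the middle towards the front, 140 mm from the case's front edge. The drawer front stands 12 mm proud of the case.
- dial (a joint): Dial angle, rad: 0 when the vane points at mark 0, growing clockwise (right, from above), 0.628 a mark, not wrapped: mark 4 reached clockwise from 0 is 2.513, mark 7 anticlockwise from 0 is -1.885, mark 2 clockwise from 0 is 1.257. Starts between -0.9 and 0.9. No stops within a turn either way; friction of 0.12 N m holds it. The drawer is locked unless the dial is within about 0.2 of mark 2.
- dial_center (a point): On the dial's axis, on the upper face of the black dial disc (140 mm diameter; face 144 mm above the bench). From the face rise a round steel hub of 32 mm diameter and one upright aluminium vane, 14 mm thick, from the hub out to 66 mm from the axis, both 34 mm high. The vane is the pointer; push it from either side or pinch it. The axes turn with the dial: -x points along the vane.
- mark_zero (a point): Outer end of mark 0, 98 mm from the dial's axis, straight towards the drawer, 132 mm above the bench. Round the dial lies a thin fixed aluminium disc of 200 mm diameter with ten dark radial marks 36 degrees apart: 0 is the long thick one (74 to 98 mm from the axis), the others (80 to 94 mm) count 1 to 9 clockwise seen from above.
- vane_tip (a point): Outer end of the vane, on its top edge: 66 mm from the dial's axis, 178 mm above the bench.
- drawer (a joint): How far the drawer is out, m: 0 shut, 0.09 at its stop. It slides along the box's own -x with about 3 N friction and stays where it is left.
- drawer_handle (a point): Middle of the drawer's handle: a level round steel bar, 12 mm diameter, 120 mm long, parallel to the drawer front, 105 mm above the bench, 56 mm off the drawer front, with a post at each end. The 50 mm gap between bar and front is open above and below: a finger can enter from above. Axes are the box's (pulls along -x).
- tape_measure: Bystander: grey tape measure, 50 x 66 x 38 mm, lying on the top of the box behind the dial. Origin: centre of its underside.
- frame: Bystander: dark wooden picture frame, 160 x 200 x 18 mm, lying flat on the bench. Origin: centre of its underside.
- flower_pot: Bystander: terracotta pot, 90 mm diameter, 85 mm high. Origin: centre of its underside.
- screw_jar: Bystander: glass jar, 64 mm diameter, 90 mm high. Origin: centre of its underside.

How it is judged:
By the outcome, as a careful person would: the job done as asked, in the order asked, and still so for the second after the job is handed in, with the robot touching nothing.
It also fails if it takes over 72 s, if anything falls off the work surface, if the arm or the gripper's body presses on something with over 40 N, if the wrist force passes 120 N, or if a joint passes its speed limit or range.

## Working session

There is one attempt and no reset: what is moved stays moved. The work goes in short steps, Python scripts to look and compute and a tool call to move; the robot and the scene stay as the last step left them, time stands still between calls to the robot, and variables do not carry over. Pictures are saved under pics/ and viewed, and the job is handed in when it is done.

Besides the shell and the picture viewer there is one more tool, called as name([rows], argument=value, ...), one row to a line, values as JSON. carry_out: Moves the arm, as the interface text tells. Scaled input: -1 to 1 covers 0.03 m each way for a shift and 10 degrees each way for a turn. Its arguments: {"type":"object","properties":{"plan":{"type":"array"},"force":{"type":"number"}},"required":["plan"]}

```bash
ls; mkdir -p pics; python3 - <<'E'
from cell import sensors, imaging
import cv2,numpy as np
print(sensors.get_obs())
for n in ("scene","top"):
    r=imaging.read_camera(n); cv2.imwrite(f"pics/{n}0.png",r["color"][:,:,::-1]); print(n,r["mtx"].round(1).tolist(),r["extrinsics"].round(4).tolist())
E
```

```text
pics
{'time_s': 0.0, 'qpos': array([77.47103184, 18.43980469, -4.01640887, 83.17568738,  1.29380245,
       78.5402988 , -3.26089595]), 'joint_velocities': array([ 0.02090816,  0.02435366, -0.01980175, -0.01731153,  0.02152669,
        0.0467018 ,  0.04085898]), 'effort': array([-5.73328562e-04, -4.91291463e+01, -4.04273076e-01, -3.12535286e+01,
       -6.39813929e-02,  4.36455267e-02,  1.65322999e-04]), 'tool_pos': array([ 0.14977695, -0.63193398,  0.2214463 ]), 'tool_rot': array([-1.79889391e+02,  4.31900144e-03,  1.33384370e+01]), 'force': array([ 0.05323187, -0.14404358, -0.31232316]), 'wrist_torque': array([ 0.003038  , -0.02491578,  0.02370747]), 'grip_width': 0.08688553883005666}
scene [[392.5, 0.0, 253.4], [0.0, 392.5, 183.2], [0.0, 0.0, 1.0]] [[-0.054, 0.9985, -0.0062, 0.101], [0.8398, 0.042, -0.5412, -0.4015], [-0.5401, -0.0344, -0.8409, 1.328], [0.0, 0.0, 0.0, 1.0]]
top [[394.3, 0.0, 250.8], [0.0, 394.3, 193.2], [0.0, 0.0, 1.0]] [[-0.0218, -0.9995, -0.0221, -0.0506], [-0.9805, 0.0257, -0.1949, 0.5515], [0.1954, 0.0174, -0.9806, 1.0378], [0.0, 0.0, 0.0, 1.0]]
```

View pics/scene0.png

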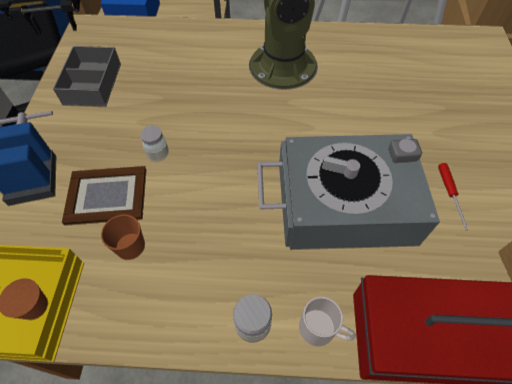

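View pics/top0.png

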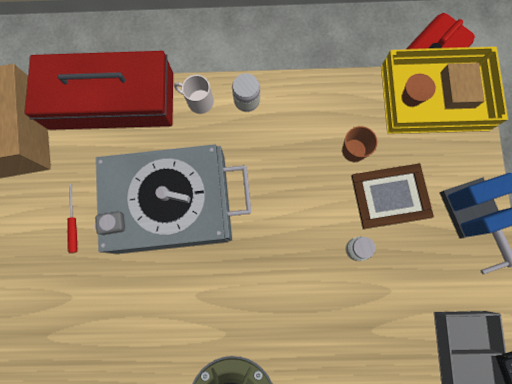

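```bash
python3 - <<'E'
import cv2
a=cv2.imread("pics/top0.png")[135:260,85:260]; cv2.imwrite("pics/topz.png",cv2.resize(a,None,fx=4.5,fy=4.5,interpolation=cv2.INTER_CUBIC))
a=cv2.imread("pics/scene0.png")[125:250,250:440]; cv2.imwrite("pics/scenez.png",cv2.resize(a,None,fx=4.2,fy=4.2,interpolation=cv2.INTER_CUBIC))
E
```

```text
(no output)
```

View pics/topz.png

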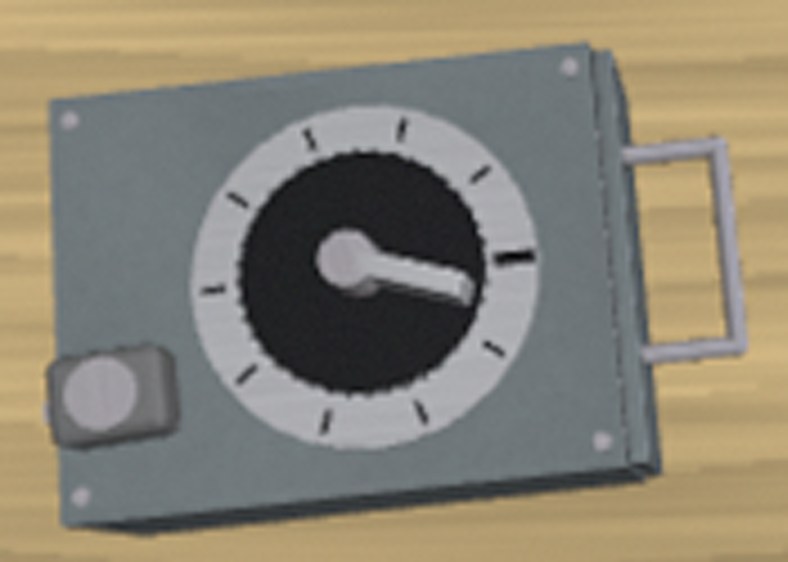

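View pics/scenez.png

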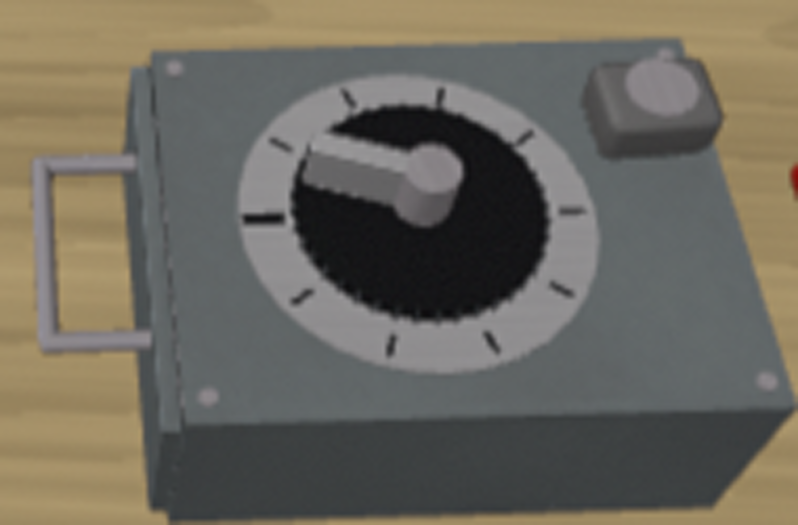

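```bash
cat > h.py <<'E'
import cv2,numpy as np
from cell import sensors, imaging
from scipy.optimize import least_squares
def ray(r,uv,z):
    K,E=r["mtx"],r["extrinsics"];R,t=E[:3,:3],E[:3,3]
    uv=np.atleast_2d(np.asarray(uv,float)); d=np.c_[uv,np.ones(len(uv))]@np.linalg.inv(K).T@R
    c=-R.T@t; return (c+d*((z-c[2])/d[:,2])[:,None])[:,:2]
def proj(r,P):
    E=r["extrinsics"];q=np.atleast_2d(P)@E[:3,:3].T+E[:3,3];q=q@r["mtx"].T;return q[:,:2]/q[:,2:]
def circ(p):
    f=least_squares(lambda a:np.hypot(p[:,0]-a[0],p[:,1]-a[1])-a[2],[*p.mean(0),.1],loss="soft_l1",f_scale=.001);return f.x
E
python3 - <<'E'
from h import *
for n,c0 in (("top",(165,195)),("scene",(350,177))):
    r=imaging.read_camera(n);im=r["color"];hsv=cv2.cvtColor(im,cv2.COLOR_RGB2HSV);g=cv2.cvtColor(im,cv2.COLOR_RGB2GRAY)
    print(n,[g[c0[1]+a,c0[0]+b] for a,b in((25,0),(33,0),(45,0),(15,0))])
    g4=cv2.resize(g,None,fx=4,fy=4,interpolation=cv2.INTER_CUBIC)
    S=lambda c:(c.reshape(-1,2)+.5)/4-.5
    m=(g4<70).astype(np.uint8); 
    cs,_=cv2.findContours(m,cv2.RETR_EXTERNAL,cv2.CHAIN_APPROX_NONE)
    marks=[]
    for c in cs:
        p=S(c);
        if np.hypot(*(p.mean(0)-c0))<60 and cv2.contourArea(c)>20:
            if cv2.contourArea(c)>5000: print("black",circ(ray(r,p,.144)))
            else: marks.append((cv2.contourArea(c),ray(r,p.mean(0),.132)[0]))
    t={"top":(135),"scene":(125)}[n]
    m=(g4>t).astype(np.uint8);m=cv2.morphologyEx(m,cv2.MORPH_CLOSE,np.ones((9,9)))
    cs,_=cv2.findContours(m,cv2.RETR_EXTERNAL,cv2.CHAIN_APPROX_NONE)
    for c in cs:
        p=S(c)
        if 10000<cv2.contourArea(c)<60000 and np.hypot(*(p.mean(0)-c0))<20: 
            print("ring",cc:=circ(ray(r,p,.132)))
    for a,q in marks:
        d=q-cc[:2]; print(a,q.round(4),np.hypot(*d).round(4),np.degrees(np.arctan2(d[1],d[0])).round(1))
E
```

```text
top [np.uint8(33), np.uint8(172), np.uint8(116), np.uint8(34)]
black [0.53372737 0.15313514 0.06891511]Traceback (most recent call last):
  File "<stdin>", line 23, in <module>
NameError: name 'cc' is not defined. Did you mean: 'c0'?
```

```bash
cat > m.py <<'E'
from h import *
for n,c0 in (("top",(165,195)),("scene",(350,177))):
    r=imaging.read_camera(n);im=r["color"];g=cv2.cvtColor(im,cv2.COLOR_RGB2GRAY)
    g4=cv2.resize(g,None,fx=4,fy=4,interpolation=cv2.INTER_CUBIC)
    S=lambda c:(c.reshape(-1,2)+.5)/4-.5
    m=(g4<75).astype(np.uint8); 
    cs,_=cv2.findContours(m,cv2.RETR_EXTERNAL,cv2.CHAIN_APPROX_NONE)
    marks=[]
    for c in cs:
        p=S(c);
        if np.hypot(*(p.mean(0)-c0))<60 and cv2.contourArea(c)>20:
            if cv2.contourArea(c)>5000: print("black",circ(ray(r,p,.144)))
            else: marks.append((cv2.contourArea(c),ray(r,p.mean(0),.132)[0]))
    t={"top":(145),"scene":(125)}[n]
    m=(g4>t).astype(np.uint8);m=cv2.morphologyEx(m,cv2.MORPH_CLOSE,np.ones((9,9)))
    cs,_=cv2.findContours(m,cv2.RETR_EXTERNAL,cv2.CHAIN_APPROX_NONE)
    for c in cs:
        p=S(c)
        if 40000<cv2.contourArea(c)<100000 and np.hypot(*(p.mean(0)-c0))<20: 
            print("ring",cc:=circ(ray(r,p,.132)))
    for a,q in marks:
        d=q-cc[:2]
        if np.hypot(*d)<.105: print(a,q.round(4),np.hypot(*d).round(4),np.degrees(np.arctan2(d[1],d[0])).round(1))
E
python3 m.py
```

```text
black [5.21323787 0.50695277 4.82371002]
black [0.53367724 0.15313415 0.06907294]Traceback (most recent call last):
  File "m.py", line 22, in <module>
    d=q-cc[:2]
        ^^
NameError: name 'cc' is not defined. Did you mean: 'c0'?
```

```bash
cat > m.py <<'E'
from h import *
for n,c0 in (("top",(165,195)),("scene",(350,177))):
    r=imaging.read_camera(n);im=r["color"];g=cv2.cvtColor(im,cv2.COLOR_RGB2GRAY)
    g4=cv2.resize(g,None,fx=4,fy=4,interpolation=cv2.INTER_CUBIC)
    S=lambda c:(c.reshape(-1,2)+.5)/4-.5
    m=(g4<80).astype(np.uint8); 
    cs,_=cv2.findContours(m,cv2.RETR_LIST,cv2.CHAIN_APPROX_NONE)
    bl=[];marks=[]
    for c in cs:
        p=S(c);A=cv2.contourArea(c)
        if np.hypot(*(p.mean(0)-c0))<60 and A>20:
            if 15000<A<60000: cc=circ(ray(r,p,.144)); print("black",cc)
            elif A<1000: marks.append((A,ray(r,p.mean(0),.132)[0]))
    marks=[k for k in marks if .075<np.hypot(*(k[1]-cc[:2]))<.1]
    P=np.array([q for a,q in marks]); f=circ(P); print(n,"markcircle",f)
    for a,q in marks:
        d=q-f[:2]
        print(a,q.round(4),np.hypot(*d).round(4),np.degrees(np.arctan2(d[1],d[0])).round(1))
E
python3 m.py
```

```text
black [0.53367453 0.15317292 0.06920316]
top markcircle [0.53462446 0.15455688 0.08715313]
26.0 [0.4495 0.1747] 0.0875 166.7
28.5 [0.4534 0.1204] 0.0881 -157.2
35.5 [0.4781 0.2205] 0.0869 130.6
30.0 [0.4896 0.0803] 0.0869 -121.2
34.5 [0.5273 0.2407] 0.0865 94.9
265.5 [0.5418 0.0684] 0.0865 -85.2
30.0 [0.58   0.2291] 0.0873 58.7
32.5 [0.5913 0.0887] 0.0869 -49.3
28.0 [0.6206 0.1343] 0.0884 -13.2
black [0.47915663 0.15458921 0.24025446]
black [0.53928021 0.15227008 0.06972121]
scene markcircle [0.53414005 0.15306806 0.08707255]
66.5 [0.6192 0.1331] 0.0874 -13.2
73.0 [0.6141 0.1866] 0.0867 22.7
64.5 [0.5913 0.0869] 0.0874 -49.2
58.0 [0.5796 0.2278] 0.0875 58.7
311.5 [0.5411 0.0675] 0.0858 -85.3
29.5 [0.5277 0.2391] 0.0862 94.3
22.0 [0.489  0.0781] 0.0875 -121.1
35.0 [0.4772 0.2195] 0.0875 130.6
39.5 [0.4539 0.1195] 0.087 -157.3
```

```bash
cat > v.py <<'E'
from h import *
import sys
# vane angle from hand-read pixels: (topz tip) etc
r=imaging.read_camera("top"); s=imaging.read_camera("scene")
T=lambda p:(np.array(p)/4.5+[85,135]-.4); Q=lambda p:(np.array(p)/4.2+[250,125]-.4)
C=np.array([.5344,.1538])
for nm,rr,p in (("hub top",r,T((347,253))),("tip",r,T((474,277))),("hub sc",s,Q((433,166))),("tip sc",s,Q((313,144)))):
    q=ray(rr,p,.178)[0]; d=q-C; a=np.degrees(np.arctan2(d[1],d[0])); print(nm,q.round(4),np.hypot(*d).round(4),a.round(1),"theta",(-85.25-a).round(1))
for nm,rr,p,z in (("tape",r,T((100,393)),.168),("tapesc",s,Q((660,85)),.168),("jar",r,(361,247),.09),("pot",r,(359,143),.085),("frame",r,(392,197),.018),("handle",r,T((732,245)),.105),("handle sc",s,Q((45,255)),.105)):
    print(nm,ray(rr,p,z)[0].round(3))
E
python3 v.py
```

```text
hub top [0.537  0.1533] 0.0026 -10.7 theta -74.5
tip [0.5218 0.0835] 0.0715 -100.2 theta 14.9
hub sc [0.5338 0.1529] 0.0011 -124.1 theta 38.8
tip sc [0.5223 0.0893] 0.0656 -100.6 theta 15.4
tape [0.465 0.29 ]
tapesc [0.464 0.287]
jar [ 0.393 -0.346]
pot [ 0.676 -0.364]
frame [ 0.536 -0.463]
handle [ 0.551 -0.056]
handle sc [ 0.554 -0.054]
```

carry_out([
  {"dx": 1, "dy": -0.37},
  {"dx": 1, "dy": -0.37},
  {"dx": 1, "dy": -0.37},
  {"dx": 1, "dy": -0.37},
  {"dx": 1, "dy": -0.37},
  {"dx": 1, "dy": -0.37},
  {"dx": 1, "dy": -0.37},
  {"dx": 1, "dy": -0.37},
  {"dx": 1, "dy": -0.37},
  {"dx": 1, "dy": -0.37},
  {"dx": 1, "dy": -0.37},
  {"dx": 1, "dy": -0.37},
])

```text
validation failed for argument at $.pl...
```

carry_out([
  {"fingers": -1, "dx": 1, "dy": -0.37, "dz": 0, "rx": 0, "ry": 0, "rz": 0},
  {"fingers": -1, "dx": 1, "dy": -0.37, "dz": 0, "rx": 0, "ry": 0, "rz": 0},
  {"fingers": -1, "dx": 1, "dy": -0.37, "dz": 0, "rx": 0, "ry": 0, "rz": 0},
  {"fingers": -1, "dx": 1, "dy": -0.37, "dz": 0, "rx": 0, "ry": 0, "rz": 0},
])

```text
time_s: 0.9
tool_pos: [0.2573, -0.561, 0.2227]
tool_rot: [180.0, -0.0, 13.3]
force: [0.0, 0.0, -0.3]
grip_width: 0.0868
```

carry_out([
  {"fingers": -1, "dx": 1, "dy": -0.37, "dz": 0, "rx": 0, "ry": 0, "rz": 0},
  {"fingers": -1, "dx": 1, "dy": -0.37, "dz": 0, "rx": 0, "ry": 0, "rz": 0},
  {"fingers": -1, "dx": 1, "dy": -0.37, "dz": 0, "rx": 0, "ry": 0, "rz": 0},
  {"fingers": -1, "dx": 1, "dy": -0.37, "dz": 0, "rx": 0, "ry": 0, "rz": 0},
  {"fingers": -1, "dx": 1, "dy": -0.37, "dz": 0, "rx": 0, "ry": 0, "rz": 0},
  {"fingers": -1, "dx": 1, "dy": -0.37, "dz": 0, "rx": 0, "ry": 0, "rz": 0},
  {"fingers": -1, "dx": 1, "dy": -0.37, "dz": 0, "rx": 0, "ry": 0, "rz": 0},
  {"fingers": -1, "dx": 1, "dy": -0.37, "dz": 0, "rx": 0, "ry": 0, "rz": 0},
])

```text
time_s: 1.9
tool_pos: [0.4703, -0.4193, 0.2227]
tool_rot: [180.0, 0.0, 13.3]
force: [0.4, -0.5, 0.7]
grip_width: 0.0869
```

```bash
cat > go.py <<'E'
# usage: go.py x y z yaw : deltas in the tool axes
import sys,numpy as np
from cell import sensors
o=sensors.get_obs(); x,y,z,w=map(float,sys.argv[1:5])
p=np.array(o["tool_pos"]); a=o["tool_rot"][2]; d=np.array([x,y,z])-p; c,s=np.cos(np.radians(a)),np.sin(np.radians(a))
t=np.array([c*d[0]+s*d[1],s*d[0]-c*d[1],-d[2]])
print("t",o["time_s"],"pos",p.round(4),"rot",o["tool_rot"].round(2),"units",(t/.03).round(3),"rz units",-(((w-a+180)%360)-180)/10)
print("q",o["qpos"].round(1),"F",o["force"].round(1),"grip",round(o["grip_width"],4))
E
python3 go.py .5258 .1096 .2214 79
```

```text
t 1.9 pos [ 0.4703 -0.4193  0.2227] rot [179.98   0.    13.33] units [  5.866 -16.727   0.042] rz units -6.566925168859501
q [ 52.4  16.7 -16.2  85.8   4.7  78.1 -40.8] F [ 0.4 -0.5  0.7] grip 0.0869
```

carry_out([
  {"fingers": -1, "dx": 0.345, "dy": -0.984, "dz": 0, "rx": 0, "ry": 0, "rz": 0},
  {"fingers": -1, "dx": 0.345, "dy": -0.984, "dz": 0, "rx": 0, "ry": 0, "rz": 0},
  {"fingers": -1, "dx": 0.345, "dy": -0.984, "dz": 0, "rx": 0, "ry": 0, "rz": 0},
  {"fingers": -1, "dx": 0.345, "dy": -0.984, "dz": 0, "rx": 0, "ry": 0, "rz": 0},
  {"fingers": -1, "dx": 0.345, "dy": -0.984, "dz": 0, "rx": 0, "ry": 0, "rz": 0},
  {"fingers": -1, "dx": 0.345, "dy": -0.984, "dz": 0, "rx": 0, "ry": 0, "rz": 0},
  {"fingers": -1, "dx": 0.345, "dy": -0.984, "dz": 0, "rx": 0, "ry": 0, "rz": 0},
  {"fingers": -1, "dx": 0.345, "dy": -0.984, "dz": 0, "rx": 0, "ry": 0, "rz": 0},
  {"fingers": -1, "dx": 0.345, "dy": -0.984, "dz": 0, "rx": 0, "ry": 0, "rz": 0},
  {"fingers": -1, "dx": 0.345, "dy": -0.984, "dz": 0, "rx": 0, "ry": 0, "rz": 0},
  {"fingers": -1, "dx": 0.345, "dy": -0.984, "dz": 0, "rx": 0, "ry": 0, "rz": 0},
  {"fingers": -1, "dx": 0.345, "dy": -0.984, "dz": 0, "rx": 0, "ry": 0, "rz": 0},
])

```text
time_s: 3.4
tool_pos: [0.5086, -0.0455, 0.2227]
tool_rot: [180.0, -0.0, 13.3]
force: [-0.2, 1.1, -0.0]
grip_width: 0.0868
```

carry_out([
  {"fingers": -1, "dx": 0.345, "dy": -0.984, "dz": 0, "rx": 0, "ry": 0, "rz": 0},
  {"fingers": -1, "dx": 0.345, "dy": -0.984, "dz": 0, "rx": 0, "ry": 0, "rz": 0},
  {"fingers": -1, "dx": 0.345, "dy": -0.984, "dz": 0, "rx": 0, "ry": 0, "rz": 0},
  {"fingers": -1, "dx": 0.345, "dy": -0.984, "dz": 0, "rx": 0, "ry": 0, "rz": 0},
  {"fingers": -1, "dx": 0.345, "dy": -0.984, "dz": 0, "rx": 0, "ry": 0, "rz": 0},
  {"fingers": -1, "dx": 0, "dy": 0, "dz": 0, "rx": 0, "ry": 0, "rz": -0.94},
  {"fingers": -1, "dx": 0, "dy": 0, "dz": 0, "rx": 0, "ry": 0, "rz": -0.94},
  {"fingers": -1, "dx": 0, "dy": 0, "dz": 0, "rx": 0, "ry": 0, "rz": -0.94},
  {"fingers": -1, "dx": 0, "dy": 0, "dz": 0, "rx": 0, "ry": 0, "rz": -0.94},
  {"fingers": -1, "dx": 0, "dy": 0, "dz": 0, "rx": 0, "ry": 0, "rz": -0.94},
  {"fingers": -1, "dx": 0, "dy": 0, "dz": 0, "rx": 0, "ry": 0, "rz": -0.94},
  {"fingers": -1, "dx": 0, "dy": 0, "dz": 0, "rx": 0, "ry": 0, "rz": -0.94},
])

```text
time_s: 4.9
tool_pos: [0.5249, 0.109, 0.2226]
tool_rot: [180.0, 0.0, 79.4]
force: [0.9, -1.1, -1.0]
grip_width: 0.0869
```

```bash
python3 go.py .5258 .1096 .150 79; python3 - <<'E'
from h import *
a=imaging.read_camera("top")["color"][100:290,70:300,::-1];cv2.imwrite("pics/t1.png",cv2.resize(a,None,fx=3,fy=3))
a=imaging.read_camera("scene")["color"][80:270,230:450,::-1];cv2.imwrite("pics/s1.png",cv2.resize(a,None,fx=3,fy=3))
E
```

```text
t 4.9 pos [0.5249 0.109  0.2226] rot [1.7999e+02 1.0000e-02 7.9450e+01] units [0.024 0.026 2.421] rz units 0.044588984445698546
q [ 26.9   7.8 -44.8  98.1   5.7  76.4 -29.5] F [ 0.9 -1.1 -1. ] grip 0.0869
```

View pics/s1.png

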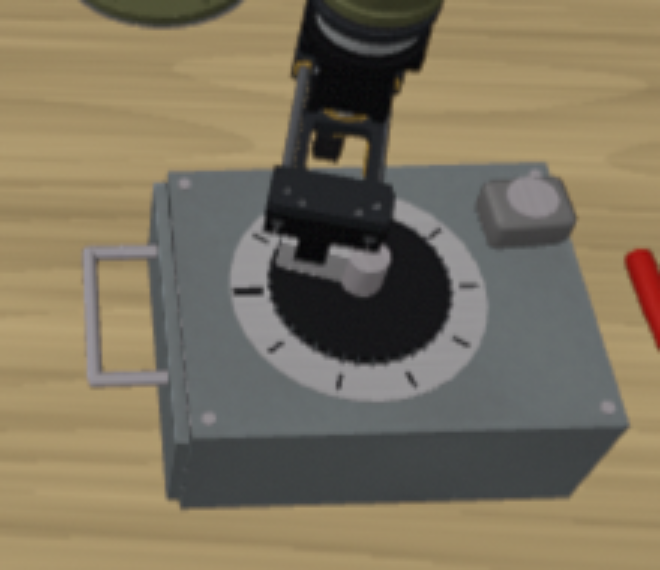

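carry_out([
  {"fingers": -1, "dx": 0, "dy": 0, "dz": 0.8, "rx": 0, "ry": 0, "rz": 0},
  {"fingers": -1, "dx": 0, "dy": 0, "dz": 0.8, "rx": 0, "ry": 0, "rz": 0},
  {"fingers": -1, "dx": 0, "dy": 0, "dz": 0.8, "rx": 0, "ry": 0, "rz": 0},
  {"fingers": 1, "dx": 0, "dy": 0, "dz": 0, "rx": 0, "ry": 0, "rz": 0},
  {"fingers": 1, "dx": 0, "dy": 0, "dz": 0, "rx": 0, "ry": 0, "rz": 0},
  {"fingers": 1, "dx": 0, "dy": 0, "dz": 0, "rx": 0, "ry": 0, "rz": 0},
  {"fingers": 1, "dx": 0, "dy": 0, "dz": 0, "rx": 0, "ry": 0, "rz": 0},
  {"fingers": 1, "dx": 0, "dy": 0, "dz": 0, "rx": 0, "ry": 0, "rz": 0},
  {"fingers": 1, "dx": 0, "dy": 0, "dz": 0, "rx": 0, "ry": 0, "rz": 0},
], force=20)

```text
time_s: 6.12
tool_pos: [0.525, 0.1091, 0.1506]
tool_rot: [180.0, 0.0, 79.1]
force: [0.2, 0.3, -0.2]
grip_width: 0.0348
```

```bash
python3 go.py .5258 .1096 .150 79
```

```text
t 6.125 pos [0.525  0.1091 0.1506] rot [179.99   0.    79.13] units [0.023 0.023 0.022] rz units 0.01315370210206197
q [ 25.7  11.4 -44.4 103.4   8.5  68.6 -32.2] F [ 0.2  0.3 -0.2] grip 0.0348
```

carry_out([
  {"fingers": 1, "dx": 0, "dy": 0, "dz": 0, "rx": 0, "ry": 0, "rz": 0},
  {"fingers": 1, "dx": 0, "dy": 0, "dz": 0, "rx": 0, "ry": 0, "rz": 0},
  {"fingers": 1, "dx": 0, "dy": 0, "dz": 0, "rx": 0, "ry": 0, "rz": 0},
  {"fingers": 1, "dx": 0, "dy": 0, "dz": 0, "rx": 0, "ry": 0, "rz": 0},
])

```text
time_s: 6.62
tool_pos: [0.5245, 0.1088, 0.1504]
tool_rot: [-180.0, 0.0, 79.1]
force: [-3.1, -1.5, -0.0]
grip_width: 0.0143
```

```bash
python3 go.py .5258 .1096 .150 79
```

```text
t 6.625 pos [0.5245 0.1088 0.1504] rot [-1.7995e+02  4.0000e-02  7.9130e+01] units [0.033 0.037 0.012] rz units 0.013224424307213666
q [ 25.7  11.4 -44.4 103.5   8.6  68.6 -32.2] F [-3.1 -1.5 -0. ] grip 0.0143
```

carry_out([
  {"fingers": 1, "dx": 0.023, "dy": -0.266, "dz": 0, "rx": 0, "ry": 0, "rz": 1},
  {"fingers": 1, "dx": 0.023, "dy": -0.266, "dz": 0, "rx": 0, "ry": 0, "rz": 1},
  {"fingers": 1, "dx": 0.023, "dy": -0.266, "dz": 0, "rx": 0, "ry": 0, "rz": 1},
  {"fingers": 1, "dx": 0.023, "dy": -0.266, "dz": 0, "rx": 0, "ry": 0, "rz": 1},
  {"fingers": 1, "dx": 0, "dy": 0, "dz": 0, "rx": 0, "ry": 0, "rz": 0},
])

```text
time_s: 7.25
tool_pos: [0.4972, 0.1253, 0.1503]
tool_rot: [-180.0, 0.1, 39.3]
force: [-4.0, -1.6, 2.0]
grip_width: 0.0139
```

```bash
cat > st.py <<'E'
import numpy as np
from cell import sensors
o=sensors.get_obs();p=o["tool_pos"];d=p[:2]-[.5344,.1538];y=o["tool_rot"][2]
print("t",o["time_s"],"yaw",y.round(2),"pos ang",np.degrees(np.arctan2(d[1],d[0])).round(2),"r",np.hypot(*d).round(4),"z",p[2].round(4))
for k in(0,180): print("theta if phi=yaw+%d"%k,((-85.25-y-k+180)%360-180).round(2))
print("marks 4=144(-216) 7=-108 2=72;","q",o["qpos"].round(1),"F",o["force"].round(1),"grip",round(o["grip_width"],4))
E
python3 st.py
```

```text
t 7.25 yaw 39.29 pos ang -142.59 r 0.0469 z 0.1503
theta if phi=yaw+0 -124.54
theta if phi=yaw+180 55.46
marks 4=144(-216) 7=-108 2=72; q [ 22.    7.6 -41.6 106.5   5.4  67.9 -72.1] F [-4.  -1.6  2. ] grip 0.0139
```

carry_out([
  {"fingers": 1, "dx": 0.023, "dy": -0.266, "dz": 0, "rx": 0, "ry": 0, "rz": 1},
  {"fingers": 1, "dx": 0.023, "dy": -0.266, "dz": 0, "rx": 0, "ry": 0, "rz": 1},
  {"fingers": 1, "dx": 0.023, "dy": -0.266, "dz": 0, "rx": 0, "ry": 0, "rz": 1},
  {"fingers": 1, "dx": 0.023, "dy": -0.266, "dz": 0, "rx": 0, "ry": 0, "rz": 1},
  {"fingers": 1, "dx": 0.023, "dy": -0.266, "dz": 0, "rx": 0, "ry": 0, "rz": 1},
  {"fingers": 1, "dx": 0, "dy": 0, "dz": 0, "rx": 0, "ry": 0, "rz": 0},
])

```text
time_s: 8.0
tool_pos: [0.4874, 0.164, 0.1503]
tool_rot: [-180.0, 0.1, -10.5]
force: [-4.5, 2.9, 2.6]
grip_width: 0.0139
```

```bash
python3 st.py
```

```text
t 8.0 yaw -10.54 pos ang 167.73 r 0.0481 z 0.1503
theta if phi=yaw+0 -74.71
theta if phi=yaw+180 105.29
marks 4=144(-216) 7=-108 2=72; q [  15.7    7.6  -39.6  106.4    5.1   68.  -126.1] F [-4.5  2.9  2.6] grip 0.0139
```

carry_out([
  {"fingers": 0, "dx": 0, "dy": 0, "dz": 0, "rx": 0, "ry": 0, "rz": 0},
  {"fingers": 0, "dx": 0, "dy": 0, "dz": 0, "rx": 0, "ry": 0, "rz": 0},
  {"fingers": 0, "dx": 0, "dy": 0, "dz": 0, "rx": 0, "ry": 0, "rz": 0},
  {"fingers": 0, "dx": 0, "dy": 0, "dz": -0.8, "rx": 0, "ry": 0, "rz": 0},
  {"fingers": 0, "dx": 0, "dy": 0, "dz": -0.8, "rx": 0, "ry": 0, "rz": 0},
  {"fingers": 0, "dx": 0, "dy": 0, "dz": 0, "rx": 0, "ry": 0, "rz": -1},
  {"fingers": 0, "dx": 0, "dy": 0, "dz": 0, "rx": 0, "ry": 0, "rz": -1},
  {"fingers": 0, "dx": 0, "dy": 0, "dz": 0, "rx": 0, "ry": 0, "rz": -1},
  {"fingers": 0, "dx": 0, "dy": 0, "dz": 0, "rx": 0, "ry": 0, "rz": -1},
  {"fingers": 0, "dx": 0, "dy": 0, "dz": 0, "rx": 0, "ry": 0, "rz": -1},
  {"fingers": 0, "dx": 0, "dy": 0, "dz": 0, "rx": 0, "ry": 0, "rz": -1},
])

```text
time_s: 9.38
tool_pos: [0.4888, 0.1625, 0.1986]
tool_rot: [180.0, -0.0, 49.5]
force: [-0.5, 0.8, 0.4]
grip_width: 0.0435
```

carry_out([
  {"fingers": 0, "dx": 0, "dy": 0, "dz": 0, "rx": 0, "ry": 0, "rz": -1},
  {"fingers": 0, "dx": 0, "dy": 0, "dz": 0, "rx": 0, "ry": 0, "rz": -1},
  {"fingers": 0, "dx": 0, "dy": 0, "dz": 0, "rx": 0, "ry": 0, "rz": -1},
  {"fingers": 0, "dx": 0, "dy": 0, "dz": 0, "rx": 0, "ry": 0, "rz": -1},
  {"fingers": 0, "dx": 0, "dy": 0, "dz": 0, "rx": 0, "ry": 0, "rz": -1},
  {"fingers": 0, "dx": 0, "dy": 0, "dz": 0, "rx": 0, "ry": 0, "rz": -1},
  {"fingers": 0, "dx": 0, "dy": 0, "dz": 0, "rx": 0, "ry": 0, "rz": -1},
  {"fingers": 0, "dx": 0, "dy": 0, "dz": 0, "rx": 0, "ry": 0, "rz": -1},
  {"fingers": 0, "dx": 0, "dy": 0, "dz": 0, "rx": 0, "ry": 0, "rz": -1},
  {"fingers": 0, "dx": 0, "dy": 0, "dz": 0, "rx": 0, "ry": 0, "rz": -1},
  {"fingers": 0, "dx": 0, "dy": 0, "dz": 0, "rx": 0, "ry": 0, "rz": -1},
  {"fingers": 0, "dx": 0, "dy": 0, "dz": 0, "rx": 0, "ry": 0, "rz": -1},
])

```text
time_s: 10.88
tool_pos: [0.4887, 0.1625, 0.1986]
tool_rot: [-180.0, 0.0, 169.5]
force: [-0.3, -0.4, -0.3]
grip_width: 0.0435
```

```bash
python3 st.py; python3 - <<'E'
from h import *
a=imaging.read_camera("top")["color"][100:290,70:300,::-1];cv2.imwrite("pics/t2.png",cv2.resize(a,None,fx=3,fy=3))
a=imaging.read_camera("scene")["color"][80:270,230:450,::-1];cv2.imwrite("pics/s2.png",cv2.resize(a,None,fx=3,fy=3))
E
```

```text
t 10.875 yaw 169.51 pos ang 169.22 r 0.0465 z 0.1986
theta if phi=yaw+0 105.24
theta if phi=yaw+180 -74.76
marks 4=144(-216) 7=-108 2=72; q [ 26.6   6.3 -50.6 102.6   5.1  73.4  54.3] F [-0.3 -0.4 -0.3] grip 0.0435
```

View pics/s2.png

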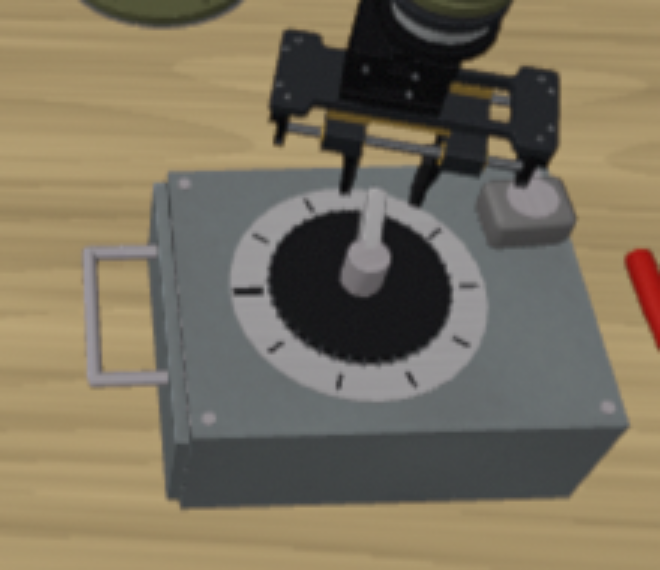

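View pics/t2.png

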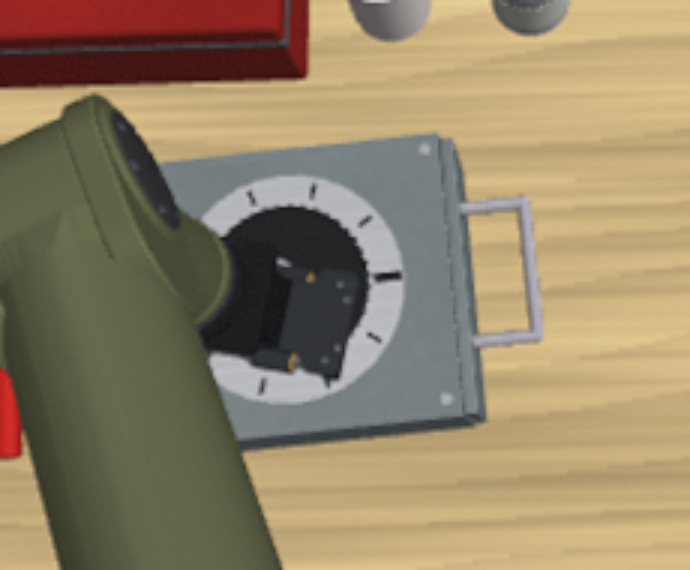

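carry_out([
  {"fingers": 0, "dx": 0, "dy": 0, "dz": 0.8, "rx": 0, "ry": 0, "rz": 0},
  {"fingers": 0, "dx": 0, "dy": 0, "dz": 0.8, "rx": 0, "ry": 0, "rz": 0},
  {"fingers": 1, "dx": 0, "dy": 0, "dz": 0, "rx": 0, "ry": 0, "rz": 0},
  {"fingers": 1, "dx": 0, "dy": 0, "dz": 0, "rx": 0, "ry": 0, "rz": 0},
  {"fingers": 1, "dx": 0, "dy": 0, "dz": 0, "rx": 0, "ry": 0, "rz": 0},
  {"fingers": 1, "dx": 0, "dy": 0, "dz": 0, "rx": 0, "ry": 0, "rz": 0},
  {"fingers": 1, "dx": 0, "dy": 0, "dz": 0, "rx": 0, "ry": 0, "rz": 0},
])

```text
time_s: 11.85
tool_pos: [0.489, 0.1635, 0.1514]
tool_rot: [179.9, 0.1, 169.2]
force: [0.5, 0.7, 2.4]
grip_width: 0.0139
```

```bash
python3 st.py
```

```text
t 11.85 yaw 169.16 pos ang 167.96 r 0.0464 z 0.1514
theta if phi=yaw+0 105.59
theta if phi=yaw+180 -74.41
marks 4=144(-216) 7=-108 2=72; q [ 25.5   9.2 -50.4 106.    7.6  68.2  51.8] F [0.5 0.7 2.4] grip 0.0139
```

carry_out([
  {"fingers": 1, "dx": -0.02, "dy": 0.25, "dz": 0, "rx": 0, "ry": 0, "rz": 0.95},
  {"fingers": 1, "dx": -0.02, "dy": 0.25, "dz": 0, "rx": 0, "ry": 0, "rz": 0.95},
  {"fingers": 1, "dx": -0.02, "dy": 0.25, "dz": 0, "rx": 0, "ry": 0, "rz": 0.95},
  {"fingers": 1, "dx": -0.02, "dy": 0.25, "dz": 0, "rx": 0, "ry": 0, "rz": 0.95},
  {"fingers": 1, "dx": 0, "dy": 0, "dz": 0, "rx": 0, "ry": 0, "rz": 0},
])

```text
time_s: 12.48
tool_pos: [0.5038, 0.1894, 0.1514]
tool_rot: [179.9, 0.0, 131.3]
force: [-0.0, 2.0, 5.0]
grip_width: 0.0139
```

```bash
python3 st.py;  python3 - <<'E'
from h import *
a=imaging.read_camera("top")["color"][100:290,70:300,::-1];cv2.imwrite("pics/t3.png",cv2.resize(a,None,fx=3,fy=3))
a=imaging.read_camera("scene")["color"][80:270,230:450,::-1];cv2.imwrite("pics/s3.png",cv2.resize(a,None,fx=3,fy=3))
E
```

```text
t 12.475 yaw 131.26 pos ang 130.69 r 0.047 z 0.1514
theta if phi=yaw+0 143.49
theta if phi=yaw+180 -36.51
marks 4=144(-216) 7=-108 2=72; q [ 18.5  11.9 -46.4 103.2   9.3  68.7  10.6] F [-0.  2.  5.] grip 0.0139
```

View pics/s3.png

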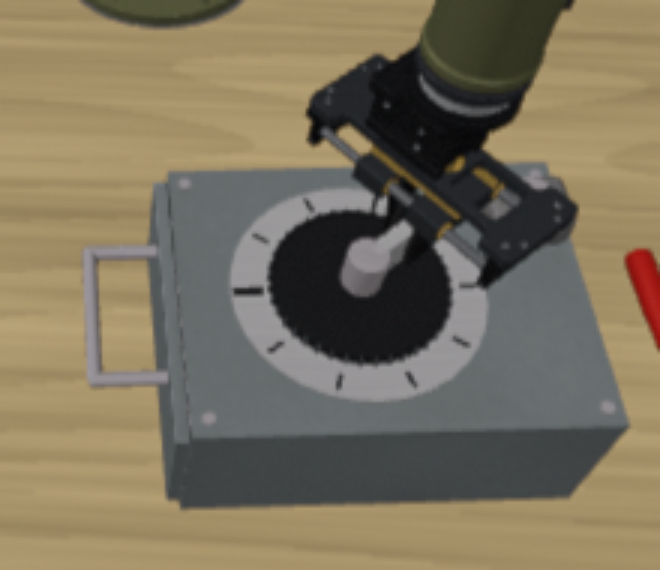

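carry_out([
  {"fingers": 1, "dx": 0, "dy": 0, "dz": 0, "rx": 0, "ry": 0, "rz": 0.05},
  {"fingers": 1, "dx": 0, "dy": 0, "dz": 0, "rx": 0, "ry": 0, "rz": 0},
  {"fingers": 1, "dx": 0, "dy": 0, "dz": 0, "rx": 0, "ry": 0, "rz": 0},
  {"fingers": 1, "dx": 0, "dy": 0, "dz": 0, "rx": 0, "ry": 0, "rz": 0},
  {"fingers": 1, "dx": 0, "dy": 0, "dz": 0, "rx": 0, "ry": 0, "rz": 0},
  {"fingers": 1, "dx": 0, "dy": 0, "dz": 0, "rx": 0, "ry": 0, "rz": 0},
])

```text
time_s: 13.32
tool_pos: [0.5037, 0.1894, 0.1514]
tool_rot: [179.8, 0.0, 130.8]
force: [1.1, 2.7, 5.3]
grip_width: 0.0138
```

carry_out([
  {"fingers": 1, "dx": -0.023, "dy": -0.26, "dz": 0, "rx": 0, "ry": 0, "rz": -1},
  {"fingers": 1, "dx": -0.023, "dy": -0.26, "dz": 0, "rx": 0, "ry": 0, "rz": -1},
  {"fingers": 1, "dx": -0.023, "dy": -0.26, "dz": 0, "rx": 0, "ry": 0, "rz": -1},
  {"fingers": 1, "dx": -0.023, "dy": -0.26, "dz": 0, "rx": 0, "ry": 0, "rz": -1},
  {"fingers": 1, "dx": -0.023, "dy": -0.26, "dz": 0, "rx": 0, "ry": 0, "rz": -1},
  {"fingers": 1, "dx": 0, "dy": 0, "dz": 0, "rx": 0, "ry": 0, "rz": 0},
])

```text
time_s: 14.08
tool_pos: [0.4883, 0.1541, 0.1514]
tool_rot: [179.9, 0.1, -179.2]
force: [1.3, 1.6, 4.8]
grip_width: 0.0135
```

```bash
python3 st.py
```

```text
t 14.075 yaw -179.18 pos ang 179.61 r 0.0461 z 0.1514
theta if phi=yaw+0 93.93
theta if phi=yaw+180 -86.07
marks 4=144(-216) 7=-108 2=72; q [ 27.8   8.8 -51.7 106.5   7.4  68.1  64.6] F [1.3 1.6 4.8] grip 0.0135
```

carry_out([
  {"fingers": 1, "dx": -0.023, "dy": -0.26, "dz": 0, "rx": 0, "ry": 0, "rz": -1},
  {"fingers": 1, "dx": -0.023, "dy": -0.26, "dz": 0, "rx": 0, "ry": 0, "rz": -1},
  {"fingers": 1, "dx": -0.023, "dy": -0.26, "dz": 0, "rx": 0, "ry": 0, "rz": -1},
  {"fingers": 1, "dx": -0.023, "dy": -0.26, "dz": 0, "rx": 0, "ry": 0, "rz": -1},
  {"fingers": 1, "dx": -0.023, "dy": -0.26, "dz": 0, "rx": 0, "ry": 0, "rz": -1},
  {"fingers": 1, "dx": 0, "dy": 0, "dz": 0, "rx": 0, "ry": 0, "rz": 0},
])

```text
time_s: 14.82
tool_pos: [0.5052, 0.1197, 0.1514]
tool_rot: [-179.9, 0.1, -129.2]
force: [2.3, 2.3, 5.4]
grip_width: 0.0141
```

```bash
python3 st.py
```

```text
t 14.825 yaw -129.2 pos ang -130.58 r 0.0449 z 0.1514
theta if phi=yaw+0 43.95
theta if phi=yaw+180 -136.05
marks 4=144(-216) 7=-108 2=72; q [ 34.9  10.9 -55.6 105.5   9.6  68.4 117. ] F [2.3 2.3 5.4] grip 0.0141
```

carry_out([
  {"fingers": 0, "dx": 0, "dy": 0, "dz": 0, "rx": 0, "ry": 0, "rz": 0},
  {"fingers": 0, "dx": 0, "dy": 0, "dz": 0, "rx": 0, "ry": 0, "rz": 0},
  {"fingers": 0, "dx": 0, "dy": 0, "dz": 0, "rx": 0, "ry": 0, "rz": 0},
  {"fingers": 0, "dx": 0, "dy": 0, "dz": -0.8, "rx": 0, "ry": 0, "rz": 0},
  {"fingers": 0, "dx": 0, "dy": 0, "dz": -0.8, "rx": 0, "ry": 0, "rz": 0},
  {"fingers": 0, "dx": 0, "dy": 0, "dz": 0, "rx": 0, "ry": 0, "rz": 1},
  {"fingers": 0, "dx": 0, "dy": 0, "dz": 0, "rx": 0, "ry": 0, "rz": 1},
  {"fingers": 0, "dx": 0, "dy": 0, "dz": 0, "rx": 0, "ry": 0, "rz": 1},
  {"fingers": 0, "dx": 0, "dy": 0, "dz": 0, "rx": 0, "ry": 0, "rz": 1},
  {"fingers": 0, "dx": 0, "dy": 0, "dz": 0, "rx": 0, "ry": 0, "rz": 1},
  {"fingers": 0, "dx": 0, "dy": 0, "dz": 0, "rx": 0, "ry": 0, "rz": 1},
])

```text
time_s: 16.2
tool_pos: [0.5034, 0.1195, 0.1982]
tool_rot: [-180.0, -0.0, 170.3]
force: [0.7, 0.7, -0.2]
grip_width: 0.0437
```

carry_out([
  {"fingers": 0, "dx": 0, "dy": 0, "dz": 0, "rx": 0, "ry": 0, "rz": 1},
  {"fingers": 0, "dx": 0, "dy": 0, "dz": 0, "rx": 0, "ry": 0, "rz": 1},
  {"fingers": 0, "dx": 0, "dy": 0, "dz": 0, "rx": 0, "ry": 0, "rz": 1},
  {"fingers": 0, "dx": 0, "dy": 0, "dz": 0, "rx": 0, "ry": 0, "rz": 1},
  {"fingers": 0, "dx": 0, "dy": 0, "dz": 0, "rx": 0, "ry": 0, "rz": 1},
  {"fingers": 0, "dx": 0, "dy": 0, "dz": 0, "rx": 0, "ry": 0, "rz": 1},
  {"fingers": 0, "dx": 0, "dy": 0, "dz": 0, "rx": 0, "ry": 0, "rz": 1},
  {"fingers": 0, "dx": 0, "dy": 0, "dz": 0, "rx": 0, "ry": 0, "rz": 1},
  {"fingers": 0, "dx": 0, "dy": 0, "dz": 0, "rx": 0, "ry": 0, "rz": 1},
  {"fingers": 0, "dx": 0, "dy": 0, "dz": 0, "rx": 0, "ry": 0, "rz": 1},
  {"fingers": 0, "dx": 0, "dy": 0, "dz": 0, "rx": 0, "ry": 0, "rz": 1},
  {"fingers": 0, "dx": 0, "dy": 0, "dz": 0, "rx": 0, "ry": 0, "rz": 1},
])

```text
time_s: 17.7
tool_pos: [0.5035, 0.1196, 0.1981]
tool_rot: [-180.0, 0.1, 50.3]
force: [0.0, 0.3, -0.8]
grip_width: 0.0436
```

```bash
python3 st.py;  python3 - <<'E'
from h import *
a=imaging.read_camera("scene")["color"][80:270,230:450,::-1];cv2.imwrite("pics/s4.png",cv2.resize(a,None,fx=3,fy=3))
E
```

```text
t 17.7 yaw 50.34 pos ang -132.09 r 0.0461 z 0.1981
theta if phi=yaw+0 -135.59
theta if phi=yaw+180 44.41
marks 4=144(-216) 7=-108 2=72; q [ 23.7   5.8 -42.1 102.4   4.   73.4 -59.1] F [ 0.   0.3 -0.8] grip 0.0436
```

View pics/s4.png

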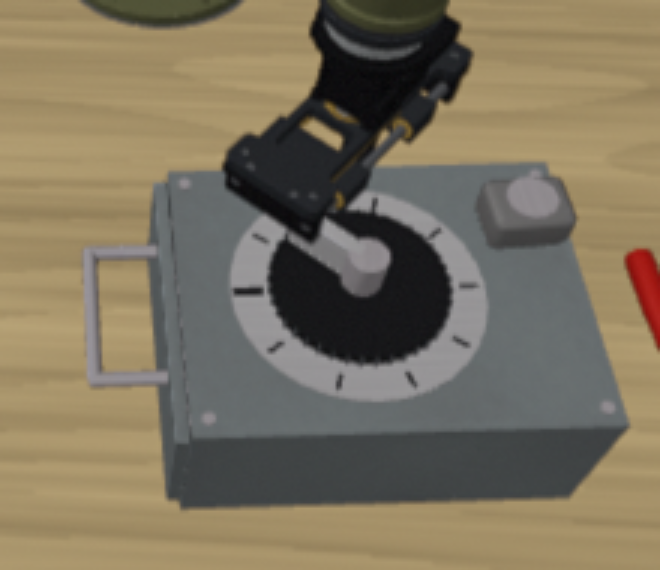

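carry_out([
  {"fingers": 0, "dx": 0, "dy": 0, "dz": 0.8, "rx": 0, "ry": 0, "rz": 0},
  {"fingers": 0, "dx": 0, "dy": 0, "dz": 0.8, "rx": 0, "ry": 0, "rz": 0},
  {"fingers": 1, "dx": 0, "dy": 0, "dz": 0, "rx": 0, "ry": 0, "rz": 0},
  {"fingers": 1, "dx": 0, "dy": 0, "dz": 0, "rx": 0, "ry": 0, "rz": 0},
  {"fingers": 1, "dx": 0, "dy": 0, "dz": 0, "rx": 0, "ry": 0, "rz": 0},
  {"fingers": 1, "dx": 0, "dy": 0, "dz": 0, "rx": 0, "ry": 0, "rz": 0},
  {"fingers": 1, "dx": 0, "dy": 0, "dz": 0, "rx": 0, "ry": 0, "rz": 0},
])

```text
time_s: 18.62
tool_pos: [0.5046, 0.1196, 0.1514]
tool_rot: [179.9, -0.1, 50.6]
force: [0.7, -0.6, 4.0]
grip_width: 0.0136
```

```bash
python3 st.py
```

```text
t 18.625 yaw 50.63 pos ang -131.03 r 0.0453 z 0.1514
theta if phi=yaw+0 -135.88
theta if phi=yaw+180 44.12
marks 4=144(-216) 7=-108 2=72; q [ 23.    8.3 -42.1 105.8   6.   68.  -60.4] F [ 0.7 -0.6  4. ] grip 0.0136
```

carry_out([
  {"fingers": 1, "dx": 0.023, "dy": 0.26, "dz": 0, "rx": 0, "ry": 0, "rz": -1},
  {"fingers": 1, "dx": 0.023, "dy": 0.26, "dz": 0, "rx": 0, "ry": 0, "rz": -1},
  {"fingers": 1, "dx": 0.023, "dy": 0.26, "dz": 0, "rx": 0, "ry": 0, "rz": -1},
  {"fingers": 1, "dx": 0.023, "dy": 0.26, "dz": 0, "rx": 0, "ry": 0, "rz": -1},
  {"fingers": 1, "dx": 0.023, "dy": 0.26, "dz": 0, "rx": 0, "ry": 0, "rz": -1},
  {"fingers": 1, "dx": 0.023, "dy": 0.26, "dz": 0, "rx": 0, "ry": 0, "rz": -1},
  {"fingers": 1, "dx": 0.023, "dy": 0.26, "dz": 0, "rx": 0, "ry": 0, "rz": -1},
  {"fingers": 1, "dx": 0, "dy": 0, "dz": 0, "rx": 0, "ry": 0, "rz": 0},
])

```text
time_s: 19.62
tool_pos: [0.5572, 0.1156, 0.1515]
tool_rot: [179.8, 0.1, 120.5]
force: [4.0, -1.1, 4.1]
grip_width: 0.0141
```

```bash
python3 st.py
```

```text
t 19.625 yaw 120.52 pos ang -59.21 r 0.0445 z 0.1515
theta if phi=yaw+0 154.23
theta if phi=yaw+180 -25.77
marks 4=144(-216) 7=-108 2=72; q [ 27.5  17.  -48.8  99.   13.6  69.9   5.7] F [ 4.  -1.1  4.1] grip 0.0141
```

carry_out([
  {"fingers": 1, "dx": 0.023, "dy": 0.26, "dz": 0, "rx": 0, "ry": 0, "rz": -1},
  {"fingers": 1, "dx": 0.023, "dy": 0.26, "dz": 0, "rx": 0, "ry": 0, "rz": -1},
  {"fingers": 1, "dx": 0.023, "dy": 0.26, "dz": 0, "rx": 0, "ry": 0, "rz": -1},
  {"fingers": 1, "dx": 0.023, "dy": 0.26, "dz": 0, "rx": 0, "ry": 0, "rz": -1},
  {"fingers": 1, "dx": 0.023, "dy": 0.26, "dz": 0, "rx": 0, "ry": 0, "rz": -1},
  {"fingers": 1, "dx": 0.023, "dy": 0.26, "dz": 0, "rx": 0, "ry": 0, "rz": -1},
  {"fingers": 1, "dx": 0.023, "dy": 0.26, "dz": 0, "rx": 0, "ry": 0, "rz": -1},
  {"fingers": 1, "dx": 0.023, "dy": 0.26, "dz": 0, "rx": 0, "ry": 0, "rz": -1},
  {"fingers": 1, "dx": 0, "dy": 0, "dz": 0, "rx": 0, "ry": 0, "rz": 0},
])

```text
time_s: 20.75
tool_pos: [0.5768, 0.1715, 0.1515]
tool_rot: [180.0, 0.4, -159.4]
force: [7.4, 2.2, 1.2]
grip_width: 0.0139
```

```bash
python3 st.py; python3 - <<'E'
from h import *
a=imaging.read_camera("scene")["color"][80:270,230:450,::-1];cv2.imwrite("pics/s5.png",cv2.resize(a,None,fx=3,fy=3))
E
```

```text
t 20.75 yaw -159.42 pos ang 22.68 r 0.0459 z 0.1515
theta if phi=yaw+0 74.17
theta if phi=yaw+180 -105.83
marks 4=144(-216) 7=-108 2=72; q [ 29.9  27.2 -62.8  94.3  25.1  73.7  73.2] F [7.4 2.2 1.2] grip 0.0139
```

View pics/s5.png

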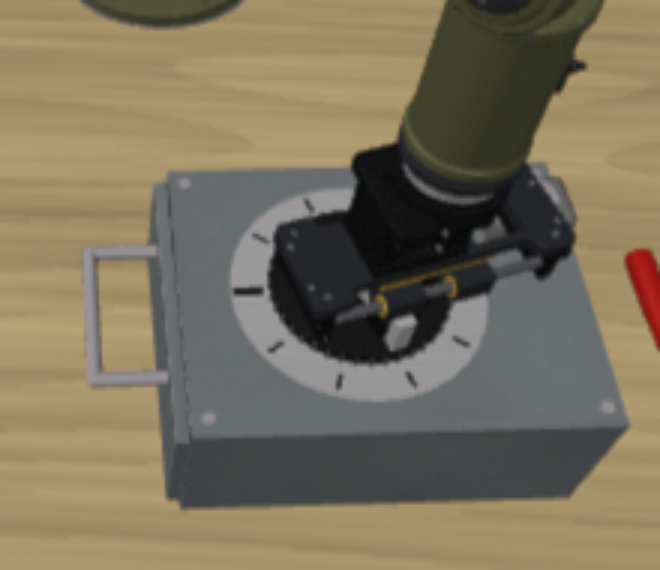

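carry_out([
  {"fingers": 1, "dx": 0, "dy": 0.05, "dz": 0, "rx": 0, "ry": 0, "rz": -0.2},
  {"fingers": 1, "dx": 0, "dy": 0, "dz": 0, "rx": 0, "ry": 0, "rz": 0},
  {"fingers": 1, "dx": 0, "dy": 0, "dz": 0, "rx": 0, "ry": 0, "rz": 0},
  {"fingers": 1, "dx": 0, "dy": 0, "dz": 0, "rx": 0, "ry": 0, "rz": 0},
  {"fingers": 1, "dx": 0, "dy": 0, "dz": 0, "rx": 0, "ry": 0, "rz": 0},
  {"fingers": 1, "dx": 0, "dy": 0, "dz": 0, "rx": 0, "ry": 0, "rz": 0},
  {"fingers": 1, "dx": 0, "dy": 0, "dz": 0, "rx": 0, "ry": 0, "rz": 0},
])

```text
time_s: 21.68
tool_pos: [0.5762, 0.1728, 0.1515]
tool_rot: [180.0, 0.4, -157.6]
force: [8.2, 2.8, 0.3]
grip_width: 0.014
```

```bash
python3 st.py
```

```text
t 21.675 yaw -157.55 pos ang 24.44 r 0.046 z 0.1515
theta if phi=yaw+0 72.3
theta if phi=yaw+180 -107.7
marks 4=144(-216) 7=-108 2=72; q [ 30.   27.3 -63.1  94.3  25.3  73.7  74.8] F [8.2 2.8 0.3] grip 0.014
```

carry_out([
  {"fingers": 1, "dx": 0.023, "dy": -0.26, "dz": 0, "rx": 0, "ry": 0, "rz": 1},
  {"fingers": 1, "dx": 0.023, "dy": -0.26, "dz": 0, "rx": 0, "ry": 0, "rz": 1},
  {"fingers": 1, "dx": 0.023, "dy": -0.26, "dz": 0, "rx": 0, "ry": 0, "rz": 1},
  {"fingers": 1, "dx": 0.023, "dy": -0.26, "dz": 0, "rx": 0, "ry": 0, "rz": 1},
  {"fingers": 1, "dx": 0.023, "dy": -0.26, "dz": 0, "rx": 0, "ry": 0, "rz": 1},
  {"fingers": 1, "dx": 0.023, "dy": -0.26, "dz": 0, "rx": 0, "ry": 0, "rz": 1},
  {"fingers": 1, "dx": 0.023, "dy": -0.26, "dz": 0, "rx": 0, "ry": 0, "rz": 1},
  {"fingers": 1, "dx": 0.023, "dy": -0.26, "dz": 0, "rx": 0, "ry": 0, "rz": 1},
  {"fingers": 1, "dx": 0.023, "dy": -0.26, "dz": 0, "rx": 0, "ry": 0, "rz": 1},
  {"fingers": 1, "dx": 0, "dy": 0, "dz": 0, "rx": 0, "ry": 0, "rz": 0},
])

```text
time_s: 22.92
tool_pos: [0.5508, 0.1125, 0.1515]
tool_rot: [179.8, 0.1, 112.5]
force: [5.0, -0.4, 2.4]
grip_width: 0.0139
```

```bash
python3 st.py
```

```text
t 22.925 yaw 112.49 pos ang -68.32 r 0.0445 z 0.1515
theta if phi=yaw+0 162.26
theta if phi=yaw+180 -17.74
marks 4=144(-216) 7=-108 2=72; q [ 26.8  15.6 -47.3 100.   12.3  69.5  -1.3] F [ 5.  -0.4  2.4] grip 0.0139
```

Remaining 89.7° clockwise.

carry_out([
  {"fingers": 1, "dx": 0.023, "dy": -0.26, "dz": 0, "rx": 0, "ry": 0, "rz": 1},
  {"fingers": 1, "dx": 0.023, "dy": -0.26, "dz": 0, "rx": 0, "ry": 0, "rz": 1},
  {"fingers": 1, "dx": 0.023, "dy": -0.26, "dz": 0, "rx": 0, "ry": 0, "rz": 1},
  {"fingers": 1, "dx": 0.023, "dy": -0.26, "dz": 0, "rx": 0, "ry": 0, "rz": 1},
  {"fingers": 1, "dx": 0.023, "dy": -0.26, "dz": 0, "rx": 0, "ry": 0, "rz": 1},
  {"fingers": 1, "dx": 0.023, "dy": -0.26, "dz": 0, "rx": 0, "ry": 0, "rz": 1},
  {"fingers": 1, "dx": 0.023, "dy": -0.26, "dz": 0, "rx": 0, "ry": 0, "rz": 1},
  {"fingers": 1, "dx": 0.023, "dy": -0.26, "dz": 0, "rx": 0, "ry": 0, "rz": 1},
  {"fingers": 1, "dx": 0.023, "dy": -0.23, "dz": 0, "rx": 0, "ry": 0, "rz": 0.9},
  {"fingers": 1, "dx": 0, "dy": 0, "dz": 0, "rx": 0, "ry": 0, "rz": 0},
])

```text
time_s: 24.18
tool_pos: [0.4916, 0.1369, 0.1514]
tool_rot: [179.9, -0.0, 23.7]
force: [1.2, -0.9, 5.7]
grip_width: 0.014
```

```bash
python3 st.py
```

```text
t 24.175 yaw 23.7 pos ang -158.39 r 0.046 z 0.1514
theta if phi=yaw+0 -108.95
theta if phi=yaw+180 71.05
marks 4=144(-216) 7=-108 2=72; q [ 19.4   6.9 -40.1 106.9   4.8  67.9 -88.6] F [ 1.2 -0.9  5.7] grip 0.014
```

carry_out([
  {"fingers": 1, "dx": 0, "dy": -0.025, "dz": 0, "rx": 0, "ry": 0, "rz": 0.1},
  {"fingers": 1, "dx": 0, "dy": 0, "dz": 0, "rx": 0, "ry": 0, "rz": 0},
  {"fingers": 1, "dx": 0, "dy": 0, "dz": 0, "rx": 0, "ry": 0, "rz": 0},
  {"fingers": 1, "dx": 0, "dy": 0, "dz": 0, "rx": 0, "ry": 0, "rz": 0},
  {"fingers": 1, "dx": 0, "dy": 0, "dz": 0, "rx": 0, "ry": 0, "rz": 0},
  {"fingers": 1, "dx": 0, "dy": 0, "dz": 0, "rx": 0, "ry": 0, "rz": 0},
  {"fingers": 0, "dx": 0, "dy": 0, "dz": 0, "rx": 0, "ry": 0, "rz": 0},
  {"fingers": 0, "dx": 0, "dy": 0, "dz": 0, "rx": 0, "ry": 0, "rz": 0},
  {"fingers": 0, "dx": 0, "dy": 0, "dz": 0, "rx": 0, "ry": 0, "rz": 0},
  {"fingers": 0, "dx": 0, "dy": 0, "dz": -0.8, "rx": 0, "ry": 0, "rz": 0},
  {"fingers": 0, "dx": 0, "dy": 0, "dz": -0.8, "rx": 0, "ry": 0, "rz": 0},
  {"fingers": 0, "dx": 0, "dy": 0, "dz": -0.8, "rx": 0, "ry": 0, "rz": 0},
])

```text
time_s: 25.68
tool_pos: [0.4906, 0.1372, 0.2229]
tool_rot: [-180.0, 0.1, 22.7]
force: [-0.2, -0.2, -0.5]
grip_width: 0.0433
```

```bash
python3 st.py; python3 go.py .5525 -.0545 .22 4.75; python3 - <<'E'
from h import *
a=imaging.read_camera("scene")["color"][80:270,230:450,::-1];cv2.imwrite("pics/s6.png",cv2.resize(a,None,fx=3,fy=3))
E
```

```text
t 25.675 yaw 22.67 pos ang -159.22 r 0.0468 z 0.2229
theta if phi=yaw+0 -107.92
theta if phi=yaw+180 72.08
marks 4=144(-216) 7=-108 2=72; q [ 20.3   3.3 -39.9 101.5   2.2  76.  -87.5] F [-0.2 -0.2 -0.5] grip 0.0433
t 25.675 pos [0.4906 0.1372 0.2229] rot [-1.7999e+02  6.0000e-02  2.2670e+01] units [-0.559  6.691  0.096] rz units 1.791720181589517
q [ 20.3   3.3 -39.9 101.5   2.2  76.  -87.5] F [-0.2 -0.2 -0.5] grip 0.0433
```

View pics/s6.png

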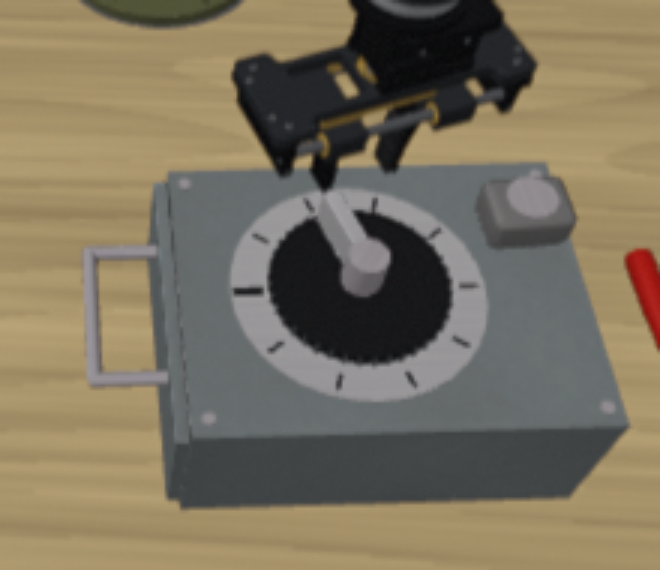

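carry_out([
  {"fingers": 0, "dx": -0.08, "dy": 0.956, "dz": 0, "rx": 0, "ry": 0, "rz": 0},
  {"fingers": 0, "dx": -0.08, "dy": 0.956, "dz": 0, "rx": 0, "ry": 0, "rz": 0},
  {"fingers": 0, "dx": -0.08, "dy": 0.956, "dz": 0, "rx": 0, "ry": 0, "rz": 0},
  {"fingers": 0, "dx": -0.08, "dy": 0.956, "dz": 0, "rx": 0, "ry": 0, "rz": 0},
  {"fingers": 0, "dx": -0.08, "dy": 0.956, "dz": 0, "rx": 0, "ry": 0, "rz": 0},
  {"fingers": 0, "dx": -0.08, "dy": 0.956, "dz": 0, "rx": 0, "ry": 0, "rz": 0},
  {"fingers": 0, "dx": -0.08, "dy": 0.956, "dz": 0, "rx": 0, "ry": 0, "rz": 0},
  {"fingers": 0, "dx": 0, "dy": 0, "dz": 0, "rx": 0, "ry": 0, "rz": 0.9},
  {"fingers": 0, "dx": 0, "dy": 0, "dz": 0, "rx": 0, "ry": 0, "rz": 0.9},
  {"fingers": 0, "dx": 0, "dy": 0, "dz": 0, "rx": 0, "ry": 0, "rz": 0},
])

```text
time_s: 26.98
tool_pos: [0.5525, -0.0545, 0.2219]
tool_rot: [-180.0, 0.1, 4.7]
force: [-0.7, -1.5, -0.6]
grip_width: 0.0435
```

```bash
python3 go.py .5525 -.0545 .088 4.75; python3 - <<'E'
from h import *
r=imaging.read_camera("scene")
a=r["color"][80:270,200:420,::-1];cv2.imwrite("pics/s7.png",cv2.resize(a,None,fx=3,fy=3))
a=imaging.read_camera("top")["color"][100:290,70:300,::-1];cv2.imwrite("pics/t7.png",cv2.resize(a,None,fx=3,fy=3))
E
```

```text
t 26.975 pos [ 0.5525 -0.0545  0.2219] rot [-1.7999e+02  6.0000e-02  4.7500e+00] units [ 0.000e+00 -1.000e-03  4.462e+00] rz units -0.00016882546408965028
q [ 29.5   8.8 -29.4  96.    4.4  76.5 -85.8] F [-0.7 -1.5 -0.6] grip 0.0435
```

View pics/s7.png

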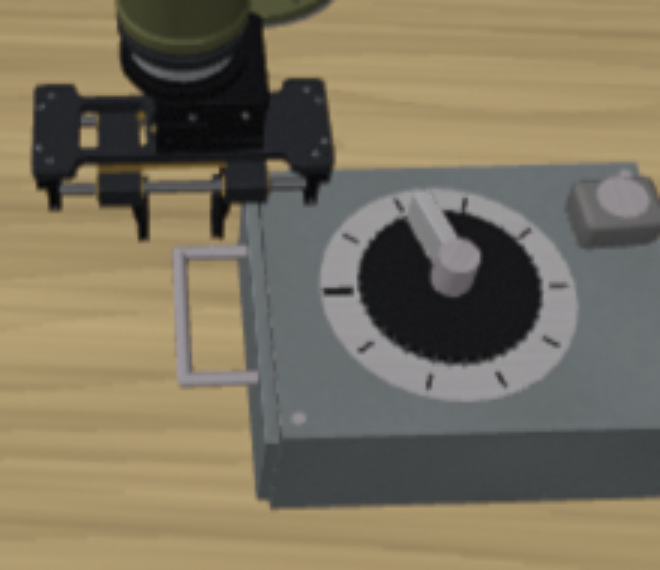

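View pics/t7.png

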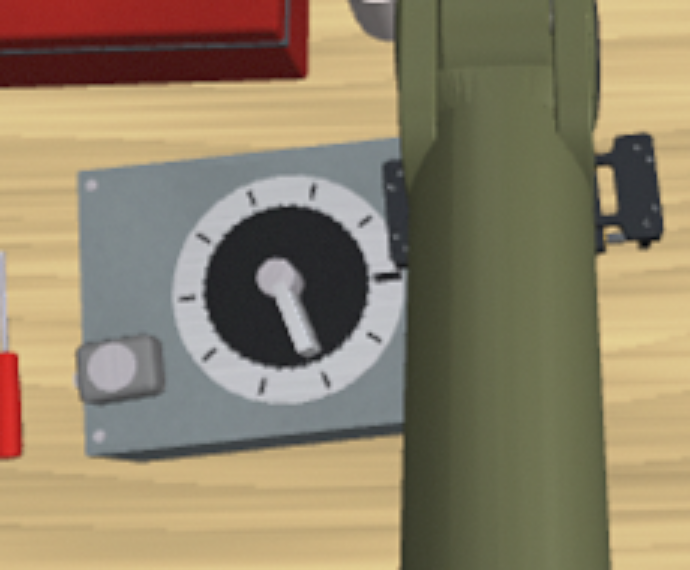

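carry_out([
  {"fingers": 0, "dx": 0, "dy": 0, "dz": 0.9, "rx": 0, "ry": 0, "rz": 0},
  {"fingers": 0, "dx": 0, "dy": 0, "dz": 0.9, "rx": 0, "ry": 0, "rz": 0},
  {"fingers": 0, "dx": 0, "dy": 0, "dz": 0.9, "rx": 0, "ry": 0, "rz": 0},
  {"fingers": 0, "dx": 0, "dy": 0, "dz": 0.9, "rx": 0, "ry": 0, "rz": 0},
  {"fingers": 0, "dx": 0, "dy": 0, "dz": 0.86, "rx": 0, "ry": 0, "rz": 0},
  {"fingers": 1, "dx": 0, "dy": 0, "dz": 0, "rx": 0, "ry": 0, "rz": 0},
  {"fingers": 1, "dx": 0, "dy": 0, "dz": 0, "rx": 0, "ry": 0, "rz": 0},
  {"fingers": 1, "dx": 0, "dy": 0, "dz": 0, "rx": 0, "ry": 0, "rz": 0},
  {"fingers": 1, "dx": 0, "dy": 0, "dz": 0, "rx": 0, "ry": 0, "rz": 0},
  {"fingers": 1, "dx": 0, "dy": 0, "dz": 0, "rx": 0, "ry": 0, "rz": 0},
])

```text
time_s: 28.32
tool_pos: [0.5537, -0.0537, 0.0899]
tool_rot: [-180.0, -0.1, 4.7]
force: [-0.8, 2.8, 4.6]
grip_width: 0.0111
```

```bash
python3 go.py .545 -.1445 .088 4.75
```

```text
t 28.325 pos [ 0.5537 -0.0537  0.0899] rot [-1.7998e+02 -1.1000e-01  4.6800e+00] units [-0.535  2.993  0.064] rz units -0.006865493302510117
q [ 28.3  15.2 -28.9 104.8   8.2  61.9 -89. ] F [-0.8  2.8  4.6] grip 0.0111
```

carry_out([
  {"fingers": 1, "dx": 0, "dy": 0.5, "dz": 0, "rx": 0, "ry": 0, "rz": 0},
  {"fingers": 1, "dx": 0, "dy": 0.5, "dz": 0, "rx": 0, "ry": 0, "rz": 0},
  {"fingers": 1, "dx": 0, "dy": 0.5, "dz": 0, "rx": 0, "ry": 0, "rz": 0},
  {"fingers": 1, "dx": 0, "dy": 0.5, "dz": 0, "rx": 0, "ry": 0, "rz": 0},
  {"fingers": 1, "dx": 0, "dy": 0.4, "dz": 0, "rx": 0, "ry": 0, "rz": 0},
  {"fingers": 1, "dx": 0, "dy": 0.4, "dz": 0, "rx": 0, "ry": 0, "rz": 0},
  {"fingers": 1, "dx": 0, "dy": 0.1, "dz": 0, "rx": 0, "ry": 0, "rz": 0},
  {"fingers": 1, "dx": 0, "dy": 0, "dz": 0, "rx": 0, "ry": 0, "rz": 0},
])

```text
time_s: 29.32
tool_pos: [0.5609, -0.1417, 0.0899]
tool_rot: [180.0, -0.1, 4.6]
force: [0.8, 1.5, 5.6]
grip_width: 0.0112
```

```bash
python3 go.py .5612 -.1434 .088 4.75
```

```text
t 29.325 pos [ 0.5609 -0.1417  0.0899] rot [ 1.7995e+02 -1.3000e-01  4.6300e+00] units [0.005 0.058 0.063] rz units -0.011840798183538937
q [ 33.8  17.4 -25.9 101.8   8.5  62.5 -80.4] F [0.8 1.5 5.6] grip 0.0112
```

carry_out([
  {"fingers": 1, "dx": 0, "dy": 0.06, "dz": 0, "rx": 0, "ry": 0, "rz": 0},
  {"fingers": 1, "dx": 0, "dy": 0.06, "dz": 0, "rx": 0, "ry": 0, "rz": 0},
  {"fingers": 1, "dx": 0, "dy": 0, "dz": 0, "rx": 0, "ry": 0, "rz": 0},
])

```text
time_s: 29.7
tool_pos: [0.5609, -0.1417, 0.0899]
tool_rot: [-179.8, -0.1, 4.8]
force: [-1.3, 6.2, 7.6]
grip_width: 0.0109
```

carry_out([
  {"fingers": 1, "dx": 0, "dy": 0.1, "dz": 0, "rx": 0, "ry": 0, "rz": 0},
  {"fingers": 1, "dx": 0, "dy": 0.05, "dz": 0, "rx": 0, "ry": 0, "rz": 0},
  {"fingers": 1, "dx": 0, "dy": 0, "dz": 0, "rx": 0, "ry": 0, "rz": 0},
])

```text
time_s: 30.08
tool_pos: [0.5609, -0.1417, 0.0898]
tool_rot: [-179.5, 0.0, 4.9]
force: [-2.5, 14.9, 9.5]
grip_width: 0.011
```

carry_out([
  {"fingers": 1, "dx": 0, "dy": -0.15, "dz": 0, "rx": 0, "ry": 0, "rz": 0},
  {"fingers": 0, "dx": 0, "dy": 0, "dz": 0, "rx": 0, "ry": 0, "rz": 0},
  {"fingers": 0, "dx": 0, "dy": 0, "dz": 0, "rx": 0, "ry": 0, "rz": 0},
  {"fingers": 0, "dx": 0, "dy": 0, "dz": 0, "rx": 0, "ry": 0, "rz": 0},
  {"fingers": 0, "dx": 0, "dy": 0, "dz": 0, "rx": 0, "ry": 0, "rz": 0},
  {"fingers": 0, "dx": 0, "dy": 0, "dz": -0.9, "rx": 0, "ry": 0, "rz": 0},
  {"fingers": 0, "dx": 0, "dy": 0, "dz": -0.9, "rx": 0, "ry": 0, "rz": 0},
  {"fingers": 0, "dx": 0, "dy": 0, "dz": -0.9, "rx": 0, "ry": 0, "rz": 0},
  {"fingers": 0, "dx": 0, "dy": 0, "dz": -0.9, "rx": 0, "ry": 0, "rz": 0},
  {"fingers": 0, "dx": 0, "dy": 0, "dz": -0.9, "rx": 0, "ry": 0, "rz": 0},
  {"fingers": 0, "dx": 0, "dy": 0, "dz": -0.9, "rx": 0, "ry": 0, "rz": 0},
])

```text
time_s: 31.45
tool_pos: [0.5599, -0.1453, 0.2515]
tool_rot: [180.0, 0.0, 4.6]
force: [0.4, -0.1, -0.5]
grip_width: 0.0433
```

carry_out([
  {"fingers": 0, "dx": 0, "dy": 1, "dz": 0, "rx": 0, "ry": 0, "rz": 0},
  {"fingers": 0, "dx": 0, "dy": 1, "dz": 0, "rx": 0, "ry": 0, "rz": 0},
  {"fingers": 0, "dx": 0, "dy": 1, "dz": 0, "rx": 0, "ry": 0, "rz": 0},
  {"fingers": 0, "dx": 0, "dy": 1, "dz": 0, "rx": 0, "ry": 0, "rz": 0},
  {"fingers": 0, "dx": 0, "dy": 1, "dz": 0, "rx": 0, "ry": 0, "rz": 0},
  {"fingers": 0, "dx": 0, "dy": 1, "dz": 0, "rx": 0, "ry": 0, "rz": 0},
  {"fingers": 0, "dx": 0, "dy": 0, "dz": 0, "rx": 0, "ry": 0, "rz": 0},
  {"fingers": 0, "dx": 0, "dy": 0, "dz": 0, "rx": 0, "ry": 0, "rz": 0},
])

```text
time_s: 32.45
tool_pos: [0.5748, -0.3234, 0.2505]
tool_rot: [-179.9, 0.0, 4.7]
force: [0.4, 0.3, 0.8]
grip_width: 0.0434
```

```bash
python3 - <<'E'
from h import *
r=imaging.read_camera("scene")
cv2.imwrite("pics/s8.png",cv2.resize(r["color"][:,:,::-1],None,fx=1.5,fy=1.5))
a=imaging.read_camera("top")["color"][100:290,70:300,::-1];cv2.imwrite("pics/t8.png",cv2.resize(a,None,fx=3,fy=3))
E
```

```text
(no output)
```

View pics/s8.png

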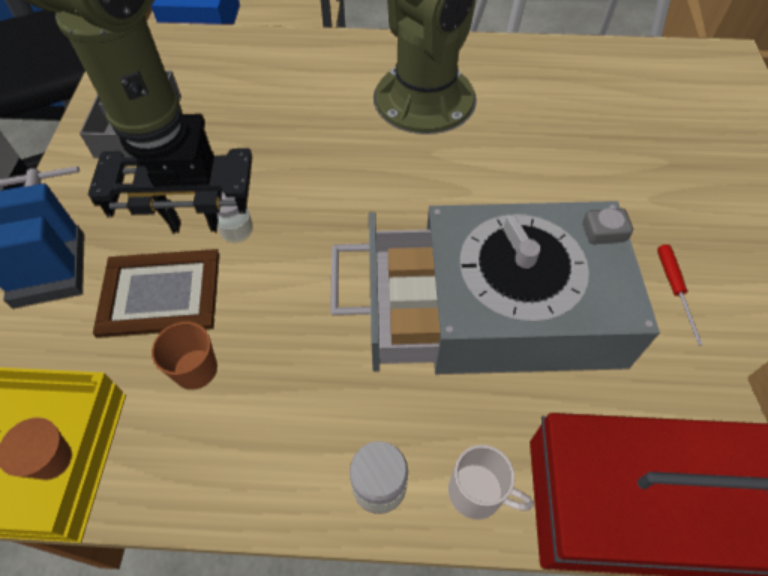

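View pics/t8.png

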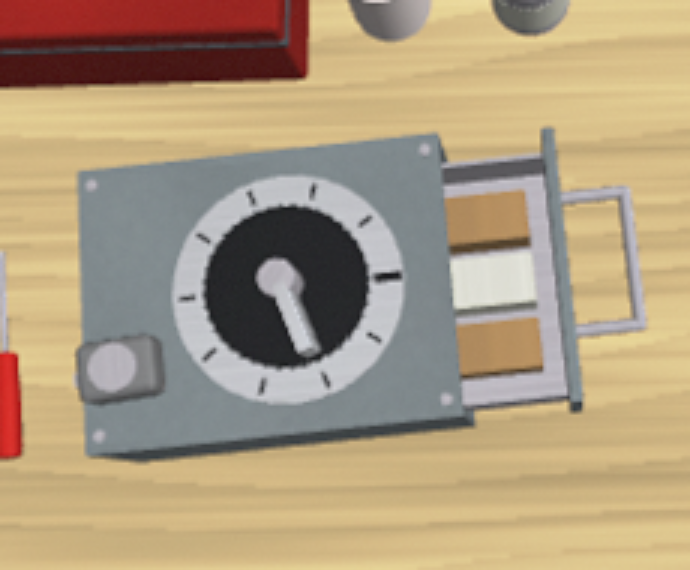

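```bash
python3 - <<'E'
from h import *
r=imaging.read_camera("top");T=lambda p:np.array(p)/3+[70,100]-.33
b=ray(r,T((634,257)),.105)[0];print("bar",b,"travel",np.hypot(*(b-[.551,-.056])))
h,t=ray(r,T((280,278)),.178)[0],ray(r,T((310,351)),.178)[0];d=t-h;print("theta",(-85.25-np.degrees(np.arctan2(d[1],d[0])))%360)
print("tape",ray(r,T((113,367)),.168)[0])
from cell import ticket
print(ticket.sign_off())
E
```

```text
bar [ 0.55888519 -0.14485405] travel 0.08920324306445454
theta 71.87596774994427
tape [0.46433838 0.28833371]
the job is handed in; nothing more can be done
None
```

I dialled 4 right, 7 left and 2 right, then pulled the drawer open and handed the job in at about 32.5 s of the 72 s limit. I pinched the vane and swung the gripper around the dial's axis.

- **Combination:** While I held the vane, the tool angle put it at 143.5° to 144° for mark 4 (target 144°) and -107.7° for mark 7 (target -108°). Mark 2 read about 72° (target 72°). I held at least 0.6 s on each mark.
- **Regrips:** I let go of the vane and regripped it twice, because the last joint could not turn far enough. Both were between marks, at about 105° and 44°, and the dial shifted by less than about half a degree each time.
- **Final camera check:** The vane reads 71.9°, so the dial is still on 2.
- **Drawer:** It is open about 89 mm by camera. The handle did not move when I pulled harder, up to about 15 N, so it is at its stop.
- **Bystanders:** The tape measure reads the same position as at the start to within about 2 mm. I checked the frame, flower pot and jar by eye only, and they look untouched.
- **At hand-in:** The gripper was clear of everything, about 25 cm above the bench.

No check failed. The dial centre measured from the camera and from the arm differed by only 1–2 mm.

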